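Square the mailer into the labelling jig

TASK

Push the flat cardboard mailer along the table into the corner of the squaring jig, so that one long side lies flush along the fence and one end is up against the stop block. Only push it: it must stay flat on the table, never gripped, lifted or tipped. Leave the other loose things on the table where they are, and finish with the hand clear of everything.

Things in the scene. Friction and masses are not known exactly. Their poses are not given: they have to be found in the camera images.
- mailer: The flat closed cardboard mailer to be pushed, 110 mm (its x) by 160 mm (its y, the long way) by 60 mm high, about 0.25 to 0.5 kg, loose on the table with a blank paper label on top; its long axis starts turned up to 0.3 rad from the fence. Too wide to be gripped; a level push of under 8 N slides it. Origin: centre of its underside.
- fence: Straight aluminium fence, fixed to the table beyond the mailer as seen from the robot; 660 mm long along its y, 40 mm high, 12 mm thick, with a 5 mm high foot strip behind it. Origin: at table height in the middle of its front face, the face that the mailer is pushed against. Its x axis points away from the robot, out of the fence's back; the mailer lies on its -x side.
- stop: Dark steel stop block, fixed to the table in front of the fence near one of its ends (left or right, it changes; about 280 mm to +y or -y from the fence's middle); 110 mm (x) by 40 mm (y) by 45 mm high, its black knob reaching 63 mm. Axes parallel to the fence's. Origin: centre of its underside; end faces 20 mm either side along y. The mailer goes against the face that looks to the fence's middle.
- tape_roll: Bystander: roll of clear tape lying flat near the fence's other end (the one without the stop), radius 45 mm, 48 mm high. Origin: centre of its underside.
- thread_cone: Bystander: tall pale thread cone standing upright, foot radius 36 mm, 130 mm high, to one side in front of the jig. Origin: centre of its underside.
- thread_spool: Bystander: short pale thread spool standing upright, radius 30 mm, 75 mm high, to the other side in front of the jig. Origin: centre of its underside.
- small_carton: Bystander: small closed cardboard carton, 85 by 85 by 95 mm high, far to the left. Not the mailer. Origin: centre of its underside.
- hoop: Bystander: blue embroidery hoop lying flat at the right, outer radius 65 mm, 14 mm high. Origin: centre of its underside.
- lint_brush: Bystander: brush lying flat at the far right, about 160 mm long. Origin: underside, near its middle.
- bobbin: Bystander: small metal bobbin lying at the left, radius 12 mm, 11 mm high. Origin: centre of its underside.

How it is judged:
By the outcome, as a careful person would: the job done as asked, in the order asked, and still so for the second after the job is handed in, with the robot touching nothing.
It also fails if it takes over 64 s, if anything falls off the work surface, if the arm or the gripper's body presses on something with over 40 N, if the wrist force passes 120 N, or if a joint passes its speed limit or range.

ROBOT

A 6-joint arm with a two-finger parallel gripper is mounted at the origin on the work surface. World frame = base frame: x ahead of the robot, y to its left, z up, the work surface at z = 0. Lengths are in m, angles in rad, forces in N, time in s.
With the tool pointing down it reaches from about 0.425 to 1.125 m from the base axis. Payload 14.9 kg.
Tool frame: the origin (TCP) lies at the very end of the fingers, on their centre line; the grasp point (between the pads) lies 19 mm behind it; z points along the fingers, y is the line along which they close (so a half turn about z gives the same grasp; the last joint's range is limited). The gripper opens to 91 mm and grips with 3 to 60 N. Pads are 32 mm wide; open, the fingers measure 118 mm over their backs; the gripper's body (76 mm by 178 mm) begins 60 mm behind the grasp point.
Start: joints at [-0.033, 0.379, 1.734, -0, 1.028, -0.033], TCP at [0.7, -0, 0.214] pointing down, gripper open.
Joint ranges: [-2.77, 2.77], [-0.74, 2.19], [0, 2.66], [-1.06, 4.2], [0.31, 2.87], [-3.08, 3.08]. Speed limits (rad/s): [1.89, 1.89, 2.39, 3.14, 3.14, 3.14].

INTERFACE

Orientations are given as a unit quaternion [w, x, y, z].
In Python, from rig import ctrl gives the robot as it stands. The module is installed in compiled form; this text tells all that it offers. Calls block until the motion is done:
- ctrl.reach(position, orientation): joint-space move of the TCP to a pose.
- ctrl.move_l(position, attitude=None, speed=0.15, stop_force=None): straight line of the TCP; attitude=None keeps the orientation; speed is the mean speed in m/s. With stop_force (N) it stops when the force on the tool has changed by that much, and returns True; else False.
- ctrl.movej(angles): joint-space move.
- ctrl.release() and ctrl.grasp(squeeze=None): open the fingers fully, or close them until they stop; squeeze is the grip in N (None keeps the last).
- ctrl.dwell(seconds).
- ctrl.solve_ik(position, orientation): joint angles nearest the present ones, or None.
- ctrl.state(): the state.
- ctrl.capture(name): name is "scene" or "side" or "wrist"; returns (picture, depth): 400x640x3 uint8, red, green, blue; 400x640 float32, m along the optical axis (not along the pixel's ray), 0 where there is no reading.
- ctrl.camera_params(name): a dict with "K" (3x3 intrinsics, pixels), "k1" (the pictures are not rectified: a ray, as slopes to the right and down, at radius r is drawn at 1 + k1 r^2 times it, then the intrinsics apply), "world_from_camera" (4x4, takes a point from camera to world coordinates). Camera axes: x right, y up, looking along -z (the intrinsics and any distortion apply to the point x, -y, -z); pixel columns grow to the right and rows downward; lengths in m; the calibration is good to about 2 mm. A picture is of the moment at which its call begins: read the wrist's pose just before it. camera_params takes no time and is no camera call; for the wrist camera it gives the pose at the moment of the call.
A pose or a line that the arm cannot do raises ctrl.MotionError and nothing moves.
- ctrl.hand_in(): hands the job in; it is judged then, once.
The state is a dict: "t": time; "q": joint angles; "dq": joint speeds; "joint_efforts": joint torques, N m; "ee_pos": TCP position; "orientation": TCP orientation; "ft_force": force on the tool from outside, world axes, zero at the start; "torque": the same for the moment, N m; "gripper_width": finger opening in m; "gripper_force": force on a finger pad.
Only numpy, scipy, OpenCV 4.12 (cv2) and the standard library are available. Lean on these libraries where they do the work, as an engineer would, in place of code of your own. Each camera call takes 0.05 s, during which the arm holds its last target. There are 200 camera calls.

## Working session

There is one attempt and no reset: what is moved stays moved. The work goes in short steps, each a Python script; the robot and the scene stay as the last script left them, time stands still between calls to the robot, and variables do not carry over. Pictures are saved under pics/ and viewed, at most 10 in all, crops included, and the job is handed in when it is done.

```bash
mkdir -p pics; cat > h.py <<'E'
import numpy as np, cv2
from rig import ctrl
def cloud(name):
    p=ctrl.camera_params(name); im,d=ctrl.capture(name)
    K=np.array(p["K"],float); k1=p["k1"]; T=np.array(p["world_from_camera"])
    v,u=np.mgrid[0:400,0:640].astype(float)
    uv=np.stack([u,v],-1).reshape(-1,1,2)
    n=cv2.undistortPoints(uv,K,np.array([k1,0,0,0,0.]),).reshape(400,640,2)
    P=np.stack([n[...,0]*d,-n[...,1]*d,-d],-1)
    W=P@T[:3,:3].T+T[:3,3]
    W[d<=0]=np.nan
    return im,W
def save(n,im): cv2.imwrite(f"pics/{n}.png",im[...,::-1])
E
python3 - <<'E'
from h import *
for n in("scene","side"):
    im,W=cloud(n); save(n,im); np.save(n,W)
    print(n,np.array(ctrl.camera_params(n)["world_from_camera"])[:3,3])
a=cv2.imread("pics/scene.png");b=cv2.imread("pics/side.png")
E
```

```text
scene [1.41730711 0.79012463 0.79935459]
side [-0.27478096 -0.85018633  1.17859985]
```

View pics/scene.png

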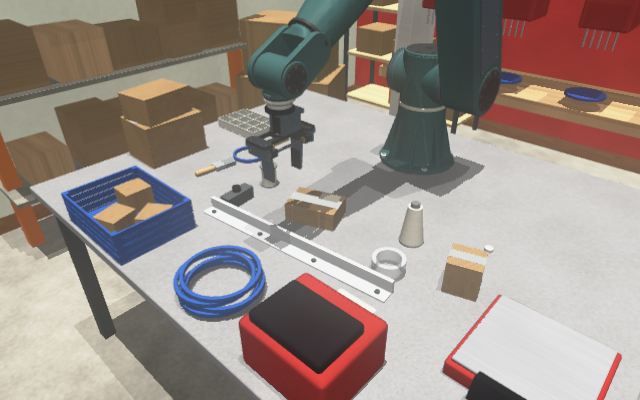

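View pics/side.png

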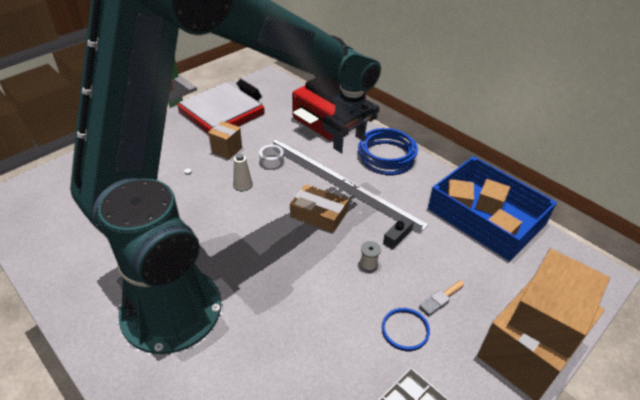

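The scene view shows the mailer at px (315,208), the fence running from (210,208) to (390,292), and the stop at (237,194), which is the -y end. The spool is at (268,175), close to the stop. The side view agrees: mailer (320,207), stop (398,233), spool (370,256). Next I'll build a top-down height map.

```bash
python3 - <<'E'
from h import *
# top-down map: x 0.4..1.1 (up), y +0.5..-0.5 ; 1px=1.5mm
H=np.zeros((480,760),np.float32)
for n in("scene","side"):
    W=np.load(n+".npy").reshape(-1,3); W=W[np.isfinite(W).all(1)]
    m=(W[:,2]<.15)&(W[:,2]>0.006); W=W[m]
    r=((1.15-W[:,0])/.0015).astype(int); c=((.57-W[:,1])/.0015).astype(int)
    k=(r>=0)&(r<480)&(c>=0)&(c<760)
    np.maximum.at(H,(r[k],c[k]),W[k,2])
cv2.imwrite("pics/top.png",cv2.applyColorMap((H/.14*255).clip(0,255).astype(np.uint8),cv2.COLORMAP_JET))
W=np.concatenate([np.load(n+".npy").reshape(-1,3) for n in("scene","side")]); W=W[np.isfinite(W).all(1)]
box=lambda z0,z1,x0=.5,x1=1.1,y0=-.5,y1=.5:W[(W[:,2]>z0)&(W[:,2]<z1)&(W[:,0]>x0)&(W[:,0]<x1)&(W[:,1]>y0)&(W[:,1]<y1)]
M=box(.05,.07); import collections
m=np.zeros((800,800),np.uint8); 
ij=np.c_[((M[:,0]-.4)/.001).astype(int),((M[:,1]+.5)/.00125).astype(int)]; m[ij[:,0],ij[:,1]]=255
m=cv2.dilate(m,np.ones((7,7)))
n,l,s,c=cv2.connectedComponentsWithStats(m)
for i in range(1,n):
    Q=M[l[ij[:,0],ij[:,1]]==i]
    if len(Q)<60: continue
    print(len(Q),Q.min(0).round(3),Q.max(0).round(3),cv2.minAreaRect(Q[:,:2].astype(np.float32)))
E
```

```text
61 [ 0.5   -0.299  0.05 ] [ 0.553 -0.236  0.07 ] ((0.5180602073669434, -0.27035999298095703), (0.05281052738428116, 0.051848359405994415), 40.89219284057617)
2301 [ 0.5   -0.106  0.05 ] [0.643 0.086 0.067] ((0.5606697797775269, -0.010341435670852661), (0.12362504005432129, 0.16737858951091766), 18.688003540039062)
251 [0.5   0.421 0.05 ] [0.6   0.499 0.07 ] ((0.548766553401947, 0.46433401107788086), (0.09750980883836746, 0.07081276178359985), 12.706979751586914)
116 [ 0.656 -0.27   0.05 ] [ 0.691 -0.235  0.065] ((0.673848032951355, -0.25467658042907715), (0.03789105266332626, 0.027646183967590332), 47.359840393066406)
1557 [ 0.841 -0.5    0.05 ] [ 1.096 -0.232  0.07 ] ((0.9685865640640259, -0.3659839630126953), (0.26771920919418335, 0.2543547749519348), 89.96153259277344)
2075 [ 0.855 -0.073  0.05 ] [1.071 0.145 0.069] ((0.962810218334198, 0.03500443696975708), (0.21102790534496307, 0.2118905782699585), 50.958553314208984)
334 [0.86  0.428 0.05 ] [1.04  0.478 0.07 ] ((0.9459961652755737, 0.471749871969223), (0.18346163630485535, 0.04361023008823395), 15.650056838989258)
211 [ 0.866 -0.497  0.05 ] [ 0.955 -0.431  0.07 ] ((0.9105843901634216, -0.4639815390110016), (0.06429463624954224, 0.08963065594434738), 88.277587890625)
101 [ 0.888 -0.357  0.051] [ 0.935 -0.261  0.07 ] ((0.9094299077987671, -0.3108476996421814), (0.041285160928964615, 0.09540911018848419), 8.593964576721191)
371 [ 0.964 -0.43   0.05 ] [ 1.066 -0.324  0.07 ] ((1.0166276693344116, -0.37719833850860596), (0.09663668274879456, 0.08201373368501663), 18.25087547302246)
400 [1.066 0.251 0.05 ] [1.072 0.443 0.07 ] ((1.0694348812103271, 0.3470105528831482), (0.19184695184230804, 0.0042525953613221645), 89.41834259033203)
```

View pics/top.png

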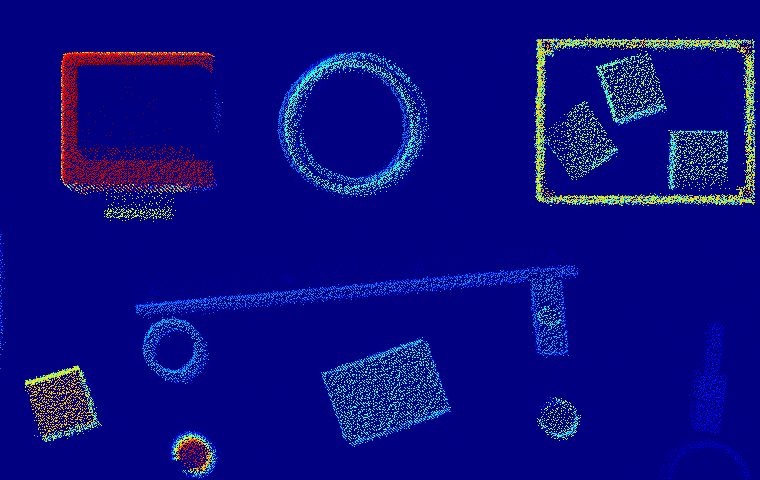

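Top map: the mailer is centred at px (386,392), turned about 0.2 rad relative to the fence. The fence runs from (136,310) to (577,272), with the stop below its right end at (550,317). The spool at (559,418), cone at (193,453) and tape roll at (175,350) are all off the push path. I'll fit the numbers now.

```bash
cat >> h.py <<'E'
def pts(names=("scene","side")):
    W=np.concatenate([cloud(n)[1].reshape(-1,3) for n in names]); return W[np.isfinite(W).all(1)]
def sel(W,x0,x1,y0,y1,z0,z1):
    return W[(W[:,0]>x0)&(W[:,0]<x1)&(W[:,1]>y0)&(W[:,1]<y1)&(W[:,2]>z0)&(W[:,2]<z1)]
def rect(P,q=.7):  # trimmed min-area rectangle after median filter by percentile along its axes
    (c,s,a)=cv2.minAreaRect(P[:,:2].astype(np.float32)); best=None
    for t in np.radians(np.arange(-25,40,.25)):
        R=np.array([[np.cos(t),-np.sin(t)],[np.sin(t),np.cos(t)]]); L=P[:,:2]@R
        lo,hi=np.percentile(L,[q,100-q],axis=0); A=np.prod(hi-lo)
        if best is None or A<best[0]: best=(A,t,hi-lo,R@((lo+hi)/2))
    return best[1:]
E
python3 - <<'E'
from h import *
for n in("scene","side"):
    W=np.load(n+".npy").reshape(-1,3); W=W[np.isfinite(W).all(1)]
    print(n,"mailer",*rect(sel(W,.44,.67,-.13,.12,.054,.066)))
    F=sel(W,.66,.77,-.34,.4,.032,.046)
    F=F[(F[:,0]-(.707-.08*(F[:,1]-.03))>-.02)&(F[:,1]>-.2)]
    T=F[F[:,2]>.036]
    # robust line fit of top strip midline
    vx,vy,x0,y0=cv2.fitLine(T[:,:2].astype(np.float32),cv2.DIST_HUBER,0,.01,.01).ravel()
    psi=np.arctan2(-vx*np.sign(vy),abs(vy)); u=np.array([np.cos(psi),np.sin(psi)])
    d=T[:,:2]@u; w=np.array([-u[1],u[0]]); A=sel(W,.6,.8,-.35,.42,.03,.046)
    print(" fence psi",psi,"x' pct",np.percentile(d,[2,10,50,90,98]).round(4))
    S=sel(W,.6,.73,-.31,-.2,.038,.049); S=S[(S[:,:2]@u)<d.mean()-.02]
    L=S[:,:2]@np.c_[u,w]; print(" stop x',y' ",np.percentile(L,[2,50,98],axis=0).round(4).tolist())
s=ctrl.state(); print(s["orientation"],s["gripper_width"],s["ft_force"])
E
```

```text
scene mailer 0.32288591161895097 [0.1109278  0.15975961] [ 0.56338338 -0.00661554]
 fence psi 0.09723742 x' pct [0.6941 0.7093 0.7167 0.7224 0.724 ]
 stop x',y'  [[0.5963, -0.3346], [0.6532, -0.3089], [0.6946, -0.2941]]
side mailer 0.34470252726888007 [0.11191816 0.15875913] [ 0.55919942 -0.0127559 ]
 fence psi 0.09571238 x' pct [0.7013 0.7045 0.7104 0.7171 0.7191]
 stop x',y'  [[0.5905, -0.3405], [0.6258, -0.3235], [0.6883, -0.3008]]
[-3.52925308e-04  7.07098732e-01  7.07114664e-01 -3.32051230e-04] 0.0908916293106823 [ 0.15081137 -0.60790545 -0.16365941]
```

```bash
cat >> h.py <<'E'
from scipy.spatial.transform import Rotation
PSI=.095; u=np.array([np.cos(PSI),np.sin(PSI)]); w=np.array([-u[1],u[0]])
def pos(xp,yp,z): return [*(xp*u+yp*w),z]
def quat(a,near=None):  # tool down, closing axis at world angle a (mod pi); least last-joint angle
    best=None
    for k in (0,np.pi):
        y=np.array([np.cos(a+k),np.sin(a+k),0]); z=np.array([0,0,-1.]); x=np.cross(y,z)
        q=Rotation.from_matrix(np.c_[x,y,z]).as_quat(); q=[q[3],*q[:3]]
        j=ctrl.solve_ik(near or pos(.6,-.1,.15),q)
        if j is not None and (best is None or abs(j[5])<best[0]): best=(abs(j[5]),q)
    return best[1]
def where():
    s=ctrl.state(); p=np.array(s["ee_pos"][:2]); return dict(t=round(s["t"],2),xp=round(p@u,4),yp=round(p@w,4),z=round(s["ee_pos"][2],4),f=np.round(s["ft_force"],1))
E
cat > p1.py <<'E'
from h import *
QW=quat(PSI+np.pi/2)
ctrl.reach(pos(.445,-.063,.15),QW); print(where())
ctrl.move_l(pos(.445,-.063,.02),speed=.15)
print(where())
print(ctrl.move_l(pos(.54,-.063,.02),speed=.05,stop_force=25),where())
print(ctrl.move_l(pos(.60,-.063,.02),speed=.025,stop_force=10),where())
E
python3 p1.py
```

```text
{'t': 1.38, 'xp': np.float64(0.4458), 'yp': np.float64(-0.0631), 'z': np.float64(0.1504), 'f': array([0.1, 0.9, 0.1])}
{'t': 2.39, 'xp': np.float64(0.4455), 'yp': np.float64(-0.0631), 'z': np.float64(0.0205), 'f': array([ 0.4, -0.3, -0.2])}
False {'t': 4.44, 'xp': np.float64(0.54), 'yp': np.float64(-0.063), 'z': np.float64(0.0201), 'f': array([-1.9,  0.3, -0.2])}
True {'t': 6.0, 'xp': np.float64(0.581), 'yp': np.float64(-0.0628), 'z': np.float64(0.0197), 'f': array([ 0.5,  0.2, -0.1])}
```

```bash
python3 - <<'E'
from h import *
ctrl.move_l(pos(.55,-.063,.02),speed=.1)
ctrl.move_l(pos(.55,-.063,.2),speed=.25)
ctrl.grasp(10)
QU=quat(PSI)
ctrl.reach(pos(.62,.10,.2),QU)
for n in("scene","side"):
    im,W=cloud(n); save(n+"2",im); W=W.reshape(-1,3); W=W[np.isfinite(W).all(1)]
    t,s,c=rect(sel(W,.56,.75,-.2,.12,.053,.066)); print(n,t,s,c@u,c@w)
    F=sel(W,.66,.77,-.2,.22,.036,.046); d=F[:,:2]@u; F=F[d>.695]
    vx,vy,*_=cv2.fitLine(F[:,:2].astype(np.float32),cv2.DIST_HUBER,0,.01,.01).ravel(); print(np.arctan2(-vx*np.sign(vy),abs(vy)))
print(where(),ctrl.state()["gripper_width"])
E
```

```text
scene 0.09599310885968812 [0.11086891 0.15978147] 0.6551926198791744 -0.07003161407832564
0.08801707
side 0.0916297857297023 [0.11239101 0.16002242] 0.6503374413037124 -0.07639895748085379
0.08714541
{'t': 9.97, 'xp': np.float64(0.6199), 'yp': np.float64(0.0994), 'z': np.float64(0.2), 'f': array([-0.1, -0.1,  0. ])} 0.00041172422241246445
```

View pics/side2.png

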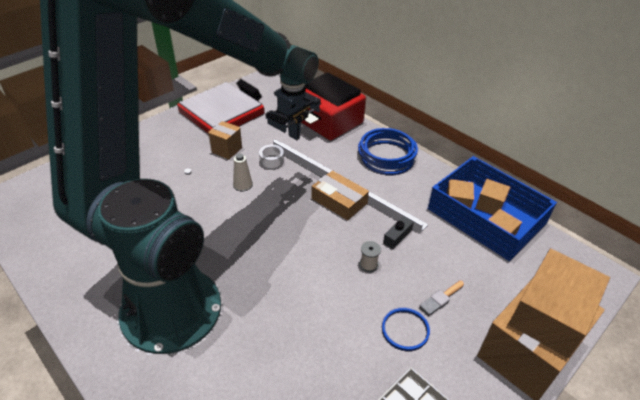

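The mailer now lies along the fence, at px (340,195) in the side view. Next I push its end along the fence with closed fingers, then press it against the fence once more.

```bash
python3 - <<'E'
from h import *
ctrl.move_l(pos(.648,.06,.2),speed=.2)
ctrl.move_l(pos(.648,.06,.022),speed=.2)
print(ctrl.move_l(pos(.648,-.095,.022),speed=.05,stop_force=25),where())
print(ctrl.move_l(pos(.648,-.15,.022),speed=.02,stop_force=10),where())
ctrl.move_l(pos(.648,-.06,.022),speed=.12)
ctrl.move_l(pos(.648,-.06,.2),speed=.25)
ctrl.release()
for n in("scene","side"):
    im,W=cloud(n); save(n+"3",im); W=W.reshape(-1,3); W=W[np.isfinite(W).all(1)]
    t,s,c=rect(sel(W,.57,.8,-.27,.05,.053,.066)); print(n,t,s,c@u,c@w)
print(where())
E
```

```text
False {'t': 14.65, 'xp': np.float64(0.6479), 'yp': np.float64(-0.095), 'z': np.float64(0.022), 'f': array([-2.9,  4.4,  1.9])}
True {'t': 16.09, 'xp': np.float64(0.6476), 'yp': np.float64(-0.1206), 'z': np.float64(0.0218), 'f': array([1.1, 3.7, 3.4])}
scene 0.09599310885968812 [0.1110053  0.18445785] 0.654280325196916 -0.22625229121481671
side 0.0916297857297023 [0.11296582 0.18650197] 0.6511126681019689 -0.23369387814331466
{'t': 19.09, 'xp': np.float64(0.648), 'yp': np.float64(-0.06), 'z': np.float64(0.2), 'f': array([ 0.5, -0.3,  0.3])}
```

View pics/scene3.png

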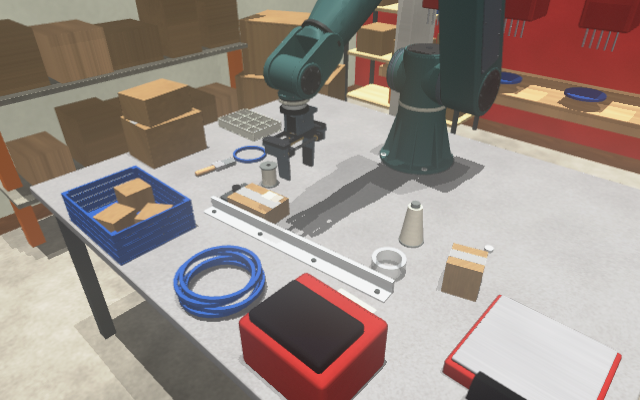

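The mailer is in the corner at px (258,200), touching the stop. I'll press it against the fence again with both fingers, nudge the end, then take a close look.

```bash
python3 - <<'E'
from h import *
QW=quat(PSI-.004+np.pi/2); 
ctrl.reach(pos(.555,-.215,.2),QW)
ctrl.move_l(pos(.555,-.215,.02),speed=.2)
print(ctrl.move_l(pos(.60,-.215,.02),speed=.025,stop_force=12),where())
ctrl.move_l(pos(.55,-.215,.02),speed=.1)
ctrl.move_l(pos(.55,-.215,.2),speed=.25)
ctrl.grasp(10)
ctrl.reach(pos(.648,-.08,.2),quat(PSI-.004))
ctrl.move_l(pos(.648,-.085,.022),speed=.2)
print(ctrl.move_l(pos(.648,-.15,.022),speed=.02,stop_force=10),where())
ctrl.move_l(pos(.648,-.07,.022),speed=.1)
ctrl.move_l(pos(.648,-.07,.2),speed=.25)
ctrl.reach(pos(.60,-.2,.36),quat(PSI+np.pi/2,pos(.6,-.2,.36)))
im,W=cloud("wrist"); save("wrist4",im)
np.save("w4",W)
for n in("scene","side"):
    W=cloud(n)[1].reshape(-1,3); W=W[np.isfinite(W).all(1)]
    t,s,c=rect(sel(W[(W[:,:2]@w)>-.27],.57,.8,-.27,.05,.053,.066)); print(n,t,s,c@u,c@w)
print(where())
E
```

```text
True {'t': 22.41, 'xp': np.float64(0.5807), 'yp': np.float64(-0.2148), 'z': np.float64(0.0195), 'f': array([ 0.1,  0.3, -1.2])}
True {'t': 29.16, 'xp': np.float64(0.6479), 'yp': np.float64(-0.1207), 'z': np.float64(0.0218), 'f': array([0.5, 4.4, 2. ])}
scene 0.1090830782496456 [0.11097047 0.13515776] 0.6554744825552647 -0.2010864783811581
side 0.07417649320975901 [0.11307561 0.12825895] 0.6501505129027063 -0.20395037447163444
{'t': 32.05, 'xp': np.float64(0.6), 'yp': np.float64(-0.1996), 'z': np.float64(0.3591), 'f': array([-0.5,  0.2,  0.6])}
```

View pics/wrist4.png

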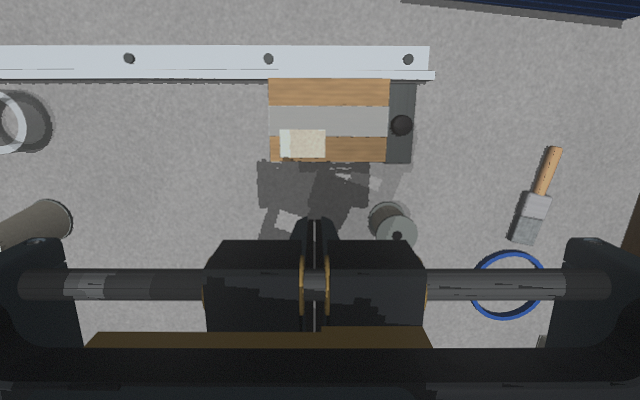

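The wrist view shows the mailer (px 268–389 by 78–163) square and flush with the fence above it and the stop on its right. The cone, spool and tape roll haven't moved, and the hand is clear.

```bash
python3 -c "
from h import *
print(ctrl.hand_in())"
```

```text
the job is handed in; nothing more can be done
None
```

The mailer is pushed into the corner of the jig, long side flush with the fence and one end against the stop; the final images show no gaps, the other items look unmoved, the hand is clear, and I handed the job in at about 32 s.

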